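# Still a swinging rod tray and set it on the bench pad

### The arm

A 6-joint arm with a two-finger parallel gripper is mounted at the origin on the work surface. World frame = base frame: x ahead of the robot, y to its left, z up, the work surface at z = 0. Lengths are in m, angles in rad, forces in N, time in s.
With the tool pointing down it reaches from about 0.275 to 0.75 m from the base axis. Payload 10.2 kg.
Tool frame: the origin (TCP) lies between the finger pads; the fingertips stand 25 mm ahead of it and the grasp point (between the pads) lies 6 mm ahead of it; z points along the fingers, y is the line along which they close (so a half turn about z gives the same grasp; the last joint's range is limited). The gripper opens to 88 mm and grips with 3 to 60 N. Pads are 18 mm wide; open, the fingers measure 123 mm over their backs; the gripper's body (75 mm by 187 mm) begins 45 mm behind the grasp point.
Start: joints at [-0.223, 0.313, 1.498, -0, 1.331, -0.223], TCP at [0.525, -0, 0.264] pointing down, gripper open.
Joint ranges: [-2.94, 2.94], [-0.97, 2.17], [0.19, 2.56], [-1.23, 4.37], [0.02, 3.11], [-2.88, 2.88]. Speed limits (rad/s): [2.39, 2.39, 3.01, 3.14, 3.14, 3.14].

### API

Orientations are given as [roll, pitch, yaw] about the fixed x, y, z axes, in that order (R = Rz(yaw) Ry(pitch) Rx(roll)).
In Python, from station import bot, imaging gives the robot as it stands.
- The arm moves only by the tool move_arm, never from a script. Its argument "motion" is a list of rows, each a list of 7 numbers: the finger opening in mm, from 0 to 88.1, then the shift along the tool's x, y, z in mm, then the turn, a rotation vector about the tool's x, y, z in degrees. A call has 1 to 10 rows; each row shifts and turns the commanded pose from where the row before left it, along the tool's axes as they then stand; what a row does not reach is not made up. A row lasts 1/12 s, in which the tool goes at most 41.7 mm and 7.16 degrees, less where a joint would pass 70% of its speed; a pose out of reach is approached as far as the arm can. A call with a gripper value outside its range is refused whole. The fingers move at their own pace and stop on an object; "newtons" is the grip in N (left out, the last holds). Time passes only in rows, so rows that do not move let the fingers close. It gives the time, the measured TCP pose, the force, the opening and the grip force at its end, in the units of the state.
- bot.read_state(): the state, without advancing time (a new reading comes with each control period).
- imaging.snapshot(name): name is "scene" or "side" or "wrist"; returns (picture, depth): 420x560x3 uint8, blue, green, red; 420x560 float32, m along the optical axis (not along the pixel's ray), 0 where there is no reading.
- imaging.camera_model(name): a dict with "fx", "fy", "cx", "cy" (pixels), "R" (3x3) and "t" (3): a world point X has camera coordinates R X + t. Camera axes: x right, y down, z forward; pixel columns grow to the right and rows downward; lengths in m; the calibration is good to about 2 mm. A picture is of the moment at which its call begins: read the wrist's pose just before it. camera_model takes no time and is no camera call; for the wrist camera it gives the pose at the moment of the call.
- bot.hand_in(): hands the job in; it is judged then, once.
The state is a dict: "time_s": time; "joint_positions": joint angles; "dq": joint speeds; "effort": joint torques, N m; "ee_pos": TCP position; "eef_rot": TCP orientation; "ft_force": force on the tool from outside, world axes, zero at the start; "torque": the same for the moment, N m; "gripper_width": finger opening in m; "gripper_force": force on a finger pad.
Only numpy, scipy, OpenCV 4.12 (cv2) and the standard library are available. Lean on these libraries where they do the work, as an engineer would, in place of code of your own. Each camera call takes 0.05 s, during which the arm holds its last target. There are 200 camera calls.

### The job

Take the tray of glass rods by the wooden grip of its bail only, draw it up the slope out of the hooded pocket of the rack, and carry it over to the grey bench pad, touching nothing else with it. It will rock in its bail as it comes free: steady it in the air so that it hangs level and still a few centimetres over the middle of the pad for about three seconds, and only then lower it gently onto the pad, lengthwise between the yellow corner marks, and let go; leave the tweezers, the paddle and the glass bird where they are.

Things in the scene. Friction and masses are not known exactly. Their poses are not given: they have to be found in the camera images.
- bail: U-shaped steel bail of the tray with a round light-wood grip, 21 mm thick and 86 mm long. Origin: centre of the grip; y along the grip, z from the pivots up to the grip. At the start it leans 0.35 rad from upright towards the tray's upper end, against its stop; its stops let it turn 0.65 rad either way from square to the tray, and it falls over to one of them when let go. Mass 0.12 kg
- bail_pivot (a point): middle of the pivot axis between the lower ends of the bail's two legs, 110 mm from the centre of the grip (along the bail's -z). The legs, 103 mm apart on the inside, are pinned to the middle of the tray's side walls here; same point as the tray's origin
- tray: aluminium tray packed with coloured glass rods under two clamp bars, 420 mm long (x), 96 mm wide (y), 26 mm high. Origin: middle of the tray on the pivot axis, 20 mm above its underside; x points to the end that is the upper one at the start, z out of its top. It rocks about its y axis on the bail's pivots, almost without friction; level at rest
- tray_low_end (a point): middle of the lower edge of the tray's low end (the end in the pocket at the start), 210 mm from the tray's middle. For control: tray mass nominally 0.70 kg (0.5 to 0.9), centre of mass 9.7 mm below the pivot axis, inertia about the pivots 0.0106 kg m2, so it rocks with a period of 2.5 s, dying out only over minutes; accelerating the pivot along the tray sets it rocking
- rack: fixed steel rack, bed sloping at 0.30 rad. Origin: on the bench, below the stored tray's middle; x points level, up-slope. The bed ends 60 mm up-slope of the tray's middle. The lower 120 mm of the tray lie in a pocket, 32 mm high and 106 mm wide inside. The tray comes out only by sliding up-slope along its length, a bit more than 120 mm; it keeps the slope until its low end leaves the hood
- rack_mouth (a point): centre of the opening of the pocket, at the upper edge of its blue hood, halfway up the opening; x level, up-slope
- pad: grey heat-proof bench pad, 460 mm long (x) by 150 mm wide (y) by 18 mm thick, fixed on the bench, with four yellow corner marks around the place of the tray. Origin: centre of its underside; z up
- pad_top (a point): centre of the pad's upper face, 18 mm above the bench; x along the pad's length
- table: the wooden bench; its top is at z = 0
- tweezers: steel tweezers lying flat, 185 mm long (x) by 45 mm wide by 5 mm high, origin under the middle; to be left alone
- paddle: graphite paddle with dark wooden handle lying flat, 185 mm long (x) by 55 mm wide by 22 mm high, origin under the middle; to be left alone
- glass_bird: blue glass bird with a red head on a black disc, 95 mm high, 60 mm across the disc, origin under the disc; to be left alone

How it is judged:
By the outcome, as a careful person would: the job done as asked, in the order asked, and still so for the second after the job is handed in, with the robot touching nothing.
It also fails if it takes over 58 s, if anything falls off the work surface, if the arm or the gripper's body presses on something with over 40 N, if the wrist force passes 120 N, or if a joint passes its speed limit or range.

## Working session

There is one attempt and no reset: what is moved stays moved. The work goes in short steps, Python scripts to look and compute and a tool call to move; the robot and the scene stay as the last step left them, time stands still between calls to the robot, and variables do not carry over. Pictures are saved under pics/ and viewed, at most 10 in all, crops included, and the job is handed in when it is done.

Besides the shell and the picture viewer there is one more tool, called after "Call:" by a JSON object that holds its "op" and its "data". move_arm: Moves the arm, as the interface text tells. Its arguments: {"type":"object","properties":{"motion":{"type":"array"},"newtons":{"type":"number"}},"required":["motion"]}

```bash
ls; mkdir -p pics
cat > h.py <<'E'
import numpy as np, cv2
from station import bot, imaging
def P(name,d,uvs,m=None,w=2):
    m=m or imaging.camera_model(name);R=np.array(m["R"]);t=np.array(m["t"]);o=[]
    for u,v in uvs:
        p=d[v-w:v+w+1,u-w:u+w+1];z=np.median(p[p>0]) if (p>0).any() else np.nan
        o.append(R.T@(np.array([(u-m["cx"])/m["fx"]*z,(v-m["cy"])/m["fy"]*z,z])-t))
    return np.array(o)
E
python3 - <<'E'
from h import *
s=bot.read_state();print(s)
for n in("scene","side"):
    p,d=imaging.snapshot(n);cv2.imwrite(f"pics/{n}0.png",p);np.savez(f"{n}0.npz",p=p,d=d);print(n,imaging.camera_model(n))
E
```

```text
pics
{'time_s': 0.0, 'joint_positions': array([-2.23356140e-01,  3.13440360e-01,  1.49846331e+00, -2.14707907e-05,
        1.33099390e+00, -2.23417341e-01]), 'dq': array([ 8.75357950e-04, -1.46874187e-03,  2.27996219e-03,  1.35600760e-03,
        1.00728254e-05,  1.57781355e-03]), 'effort': array([-1.80187753e-04, -4.02218950e+01, -2.52264959e+01,  6.94810320e-02,
        3.53677373e-02, -8.52248218e-05]), 'ee_pos': array([5.24774570e-01, 5.72995535e-05, 2.63156108e-01]), 'eef_rot': array([-3.14031554e+00, -2.68791239e-04,  1.57086247e+00]), 'ft_force': array([-0.69878482, -0.60316082,  0.78040737]), 'torque': array([ 0.04031069,  0.03110784, -0.01096722]), 'gripper_force': 0.0, 'gripper_width': 0.08785986016825445}
scene {'fx': 428.0030115375739, 'fy': 428.0030115375739, 'cx': 279.3258727828446, 'cy': 208.49382599457186, 'R': array([[ 0.69831107,  0.71565656, -0.01404767],
       [ 0.60707637, -0.60253211, -0.51808623],
       [-0.37923598,  0.35325734, -0.85521303]]), 't': array([-0.34335821, -0.33825848,  1.57030882])}
side {'fx': 529.808358775012, 'fy': 529.808358775012, 'cx': 293.55719483734873, 'cy': 208.64780402109113, 'R': array([[ 0.84289863, -0.53773554,  0.01903634],
       [-0.37985878, -0.61973906, -0.68675381],
       [ 0.3810895 ,  0.57163273, -0.72664078]]), 't': array([-0.54810109,  0.28995661,  1.23219482])}
```

View pics/scene0.png

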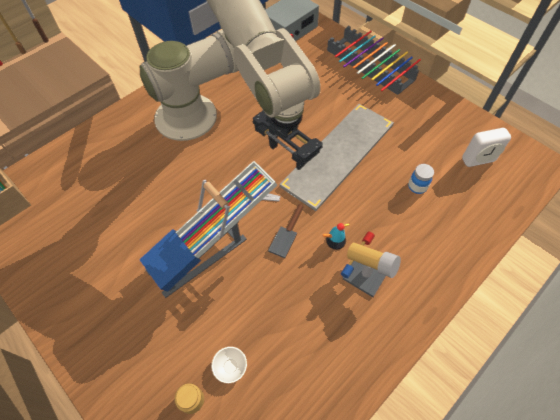

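View pics/side0.png

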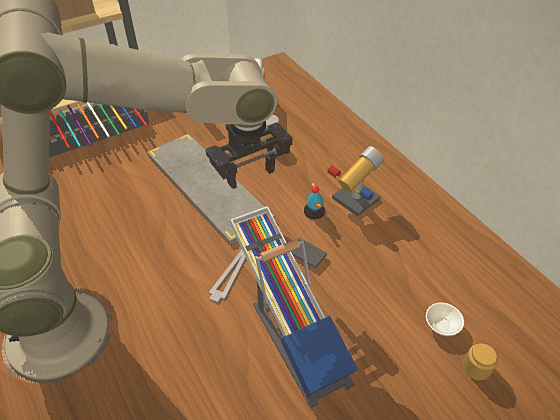

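The scene view shows the rack with its blue hood at (168,262), the tray's upper end at (262,178), the grip near (214,194), and the pad corners at about (300,190) and (375,125). The side view shows the grip at (280,251) and the tweezers at (228,275), left of the rack. I'll enlarge both.

Run:
```python
import cv2
p=cv2.imread("pics/scene0.png")[95:295,135:400];cv2.imwrite("pics/sc1.png",cv2.resize(p,None,fx=3,fy=3,interpolation=2))
p=cv2.imread("pics/side0.png")[130:330,140:360];cv2.imwrite("pics/sd1.png",cv2.resize(p,None,fx=3,fy=3,interpolation=2))
```

```text
(no output)
```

View pics/sc1.png

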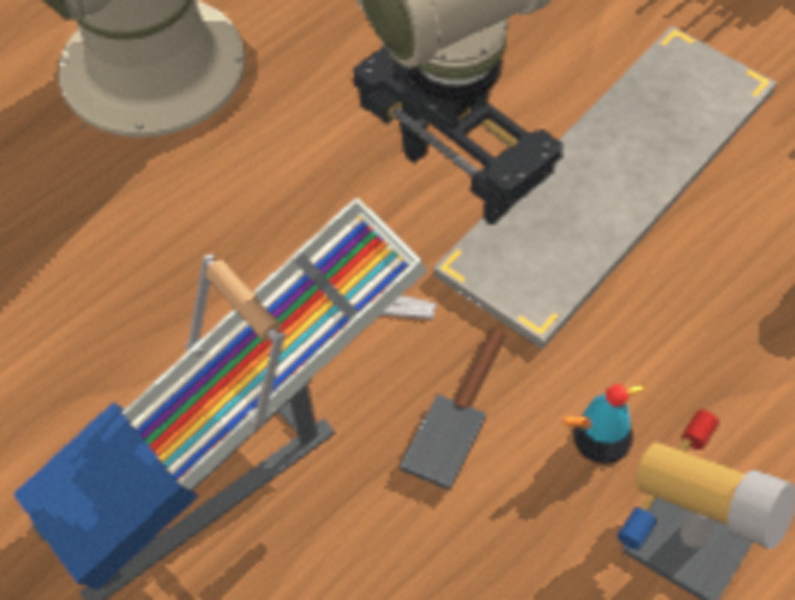

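View pics/sd1.png

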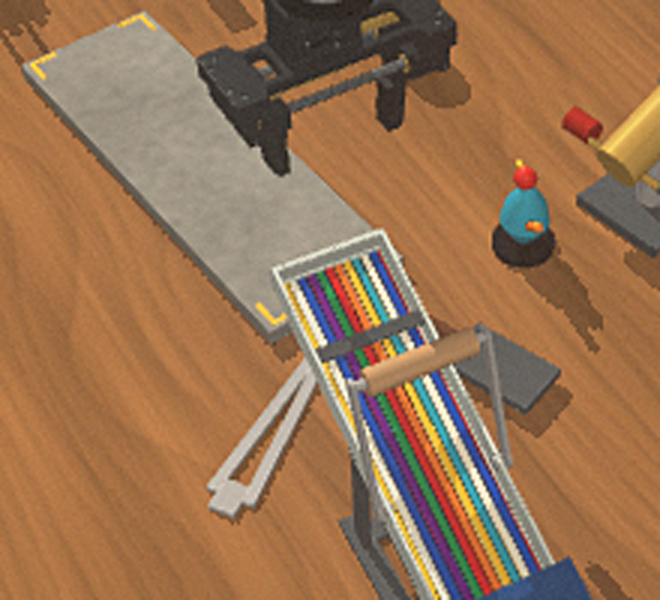

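```bash
cat >> h.py <<'E'
def ray(name,u,v):
    m=imaging.camera_model(name);R=np.array(m["R"]);c=-R.T@m["t"]
    d=R.T@np.array([(u-m["cx"])/m["fx"],(v-m["cy"])/m["fy"],1]);return c,d/np.linalg.norm(d)
def onz(name,u,v,z):
    c,d=ray(name,u,v);return c+d*(z-c[2])/d[2]
def tri(a,b):
    A=0;B=0
    for n,(u,v) in zip(("scene","side"),(a,b)):
        c,d=ray(n,u,v);M=np.eye(3)-np.outer(d,d);A=A+M;B=B+M@c
    x=np.linalg.solve(A,B)
    e=[np.linalg.norm((np.eye(3)-np.outer(d,d))@(x-c)) for c,d in (ray("scene",*a),ray("side",*b))]
    return x,e
E
python3 - <<'E'
from h import *
np.set_printoptions(precision=4,suppress=True)
S=lambda x,y:(x/3+135-1/3,y/3+95-1/3); D=lambda x,y:(x/3+140-1/3,y/3+130-1/3)
pc=[onz("scene",*S(*q),.018) for q in((680,27),(775,85),(545,343),(437,270))]
pc2=[onz("side",*D(*q),.018) for q in((25,66),(145,12),(272,334))]
print("pad",np.array(pc),np.mean(pc,0),[np.linalg.norm(pc[i]-pc[(i+1)%4]) for i in range(4)])
print("pad side",np.array(pc2))
e=(pc[0]+pc[1]-pc[2]-pc[3]);print("yaw pad",np.arctan2(e[1],e[0]))
gl=tri(S(213,264),D(361,382));gr=tri(S(270,328),D(483,346));print("grip",gl,gr,np.linalg.norm(gl[0]-gr[0]),(gl[0]+gr[0])/2)
tl=tri(S(357,200),D(274,271));tr=tri(S(423,264),D(383,231));print("trayend",tl,tr,np.linalg.norm(tl[0]-tr[0]))
z=np.load("scene0.npz");p,d=z["p"],z["d"]
zs=np.load("side0.npz")
# clouds
def cloud(n,d):
    m=imaging.camera_model(n);v,u=np.mgrid[:420,:560];c=np.stack([(u-m["cx"])/m["fx"]*d,(v-m["cy"])/m["fy"]*d,d],-1)
    return (c-m["t"])@np.array(m["R"])
C=cloud("scene",d);C2=cloud("side",zs["d"])
# tray top plane and hood plane
for n,CC,pp in(("scene",C,p),("side",C2,zs["p"])):
    hsv=cv2.cvtColor(pp,cv2.COLOR_BGR2HSV);mid=(gl[0]+gr[0])/2
    near=(np.linalg.norm(CC[...,:2]-mid[:2],axis=-1)<.35)&(CC[...,2]>.03)&(CC[...,2]<.4)
    hood=near&(hsv[...,0]>100)&(hsv[...,0]<125)&(hsv[...,1]>150)
    k,l,st,_=cv2.connectedComponentsWithStats(hood.astype(np.uint8));i=1+st[1:,4].argmax();h=CC[l==i]
    c=np.median(h,0);h=h[np.linalg.norm(h-c,axis=1)<.055];c=h.mean(0);nrm=np.linalg.svd(h-c)[2][2];nrm*=np.sign(nrm[2])
    print(n,"hood c",c,"n",nrm,"tilt",np.arccos(nrm[2]),"upslope yaw",np.arctan2(-nrm[1],-nrm[0]))
    g=near&(hsv[...,0]<20)&(hsv[...,1]>60)&(np.linalg.norm(CC-mid,axis=-1)<.05)
    h=CC[g];c=h.mean(0);print("wood c",c,len(h),"dir",np.linalg.svd(h-c)[2][0])
E
```

```text
pad [[0.4234 0.4863 0.018 ]
 [0.5632 0.493  0.018 ]
 [0.6157 0.0408 0.018 ]
 [0.4707 0.0254 0.018 ]] [0.5182 0.2614 0.018 ] [np.float64(0.13998612597728186), np.float64(0.45522435884822315), np.float64(0.14575856719165411), np.float64(0.46335781983565405)]
pad side [[0.417  0.479  0.018 ]
 [0.5607 0.4962 0.018 ]
 [0.4654 0.0237 0.018 ]]
yaw pad 1.6796268443505424
grip (array([ 0.4287, -0.2085,  0.2252]), [np.float64(0.00018152567202810066), np.float64(0.00018152567202822255)]) (array([ 0.5185, -0.221 ,  0.2259]), [np.float64(0.004607114759544301), np.float64(0.004607114759544292)]) 0.09065858819229435 [ 0.4736 -0.2148  0.2255]
trayend (array([ 0.4412, -0.0498,  0.184 ]), [np.float64(0.0004331445011806112), np.float64(0.00043314450118052443)]) (array([ 0.5371, -0.0546,  0.1805]), [np.float64(0.0008199828321264009), np.float64(0.0008199828321264384)]) 0.09609724394326521
scene hood c [ 0.4521 -0.4085  0.0864] n [-0.0215 -0.296   0.955 ] tilt 0.30127569697043594 upslope yaw 1.4981873273727182
wood c [ 0.4774 -0.2156  0.2296] 240 dir [ 0.9965 -0.0808 -0.0201]
side hood c [ 0.5045 -0.256   0.1162] n [ 0.8532 -0.2148  0.4753] tilt 1.0755408218948777 upslope yaw 2.8950124215573294
wood c [ 0.4726 -0.217   0.2298] 384 dir [-0.9966  0.0824  0.0002]
```

Call:
{"op": "move_arm", "data": {"motion": [[88,0,0,-31,0,0,0],[88,0,0,-31,0,0,0],[88,-36,-9.6,0,0,0,0],[88,-36,-9.6,0,0,0,0],[88,-36,-9.6,0,0,0,0],[88,-36,-9.6,0,0,0,0],[88,-36,-9.6,0,0,0,0],[88,0,0,0,0,0,6.3],[88,0,0,0,0,0,6.3],[88,0,0,0,0,0,6.3]]}}

```text
time_s: 0.93
ee_pos: [0.4767, -0.1807, 0.3253]
eef_rot: [-3.141, -0.0, 1.234]
ft_force: [-0.1, 1.3, 0.1]
gripper_width: 0.088
gripper_force: 0.0
```

Call:
{"op": "move_arm", "data": {"motion": [[88,0,0,0,0,0,7],[88,0,0,0,0,0,7],[88,0,0,0,0,0,7],[88,0,0,0,0,0,7],[88,0,0,0,0,0,7],[88,0,0,0,0,0,7],[88,0,0,0,0,0,7],[88,0,0,0,0,0,7],[88,0,0,0,0,0,7],[88,0,0,0,0,0,7]]}}

```text
time_s: 1.77
ee_pos: [0.4769, -0.1799, 0.3254]
eef_rot: [-3.141, 0.001, 0.013]
ft_force: [0.6, 0.5, 0.5]
gripper_width: 0.0881
gripper_force: 0.0
```

Call:
{"op": "move_arm", "data": {"motion": [[88,0,0,0,0,0,5.7],[88,0,0,0,-6.7,0,0],[88,0,0,0,-6.7,0,0],[88,0,0,0,-6.7,0,0],[88,0,0,0,0,0,0],[88,0,0,0,0,0,0]]}}

```text
time_s: 2.27
ee_pos: [0.4771, -0.1791, 0.3253]
eef_rot: [2.794, 0.001, -0.079]
ft_force: [-0.5, -0.3, 0.5]
gripper_width: 0.0881
gripper_force: 0.0
```

Run:
```python
from h import *
s=bot.read_state();print(s["time_s"],s["ee_pos"],s["eef_rot"],s["joint_positions"],s["gripper_width"])
m=imaging.camera_model("wrist")
p,d=imaging.snapshot("wrist");cv2.imwrite("pics/w1.png",p);np.savez("w1.npz",p=p,d=d,R=m["R"],t=m["t"])
print(m)
p,d=imaging.snapshot("scene");np.savez("scene1.npz",p=p,d=d)
```

```text
2.2667 [ 0.47707275 -0.17907809  0.32534979] [ 2.79427169e+00  9.76705955e-04 -7.86382441e-02] [-0.44849073  0.21227505  1.501991   -0.33481083  1.31256732  1.26828437] 0.08805677938079963
{'fx': 293.11960642747147, 'fy': 293.11960642747147, 'cx': 278.95996713244307, 'cy': 210.47270418605905, 'R': array([[-0.07329839, -0.93773534,  0.33952876],
       [-0.95167668,  0.16756966,  0.2573556 ],
       [-0.29822616, -0.30425785, -0.90470344]]), 't': array([-0.24318365,  0.435172  ,  0.51897053])}
```

View pics/w1.png

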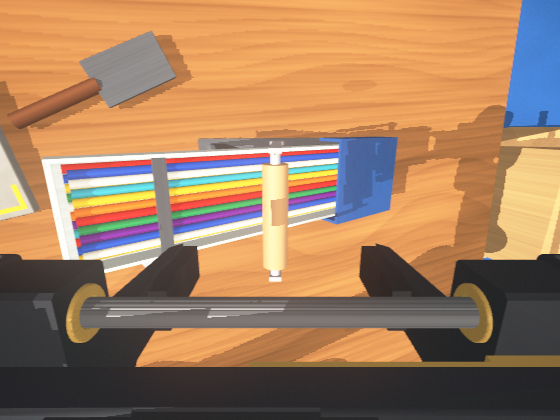

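The wrist view shows the wooden grip upright between the fingers, from (276,162) to (275,270), with the tray and hood behind it.

Run:
```python
from h import *
from scipy.spatial.transform import Rotation as Ro
np.set_printoptions(precision=4,suppress=True)
z=np.load("w1.npz");d=z["d"];m=imaging.camera_model("wrist");m["R"]=z["R"];m["t"]=z["t"]
c=-m["R"].T@m["t"]
uv=[(275,168+k*8) for k in range(12)]
q=P("wrist",d,uv,m,1);q=np.array([x+(x-c)/np.linalg.norm(x-c)*.0105 for x in q]);print(q[[0,4,8,11]],"dir",np.linalg.svd(q-q.mean(0))[2][0])
ends=P("wrist",d,[(276,165),(275,267)],m,1);print("ends",ends,np.linalg.norm(ends[0]-ends[1]))
# tray top plane
tr=P("wrist",d,[(75,165),(90,258),(185,165),(205,230),(245,175),(250,215),(140,200),(305,180)],m,2);print("tray",tr)
n=np.linalg.svd(tr-tr.mean(0))[2][2];n*=np.sign(n[2]);print(n,np.arccos(n[2]),np.arctan2(-n[1],-n[0]))
hd=P("wrist",d,[(350,150),(350,200),(385,150),(380,195),(342,175)],m,2);print("hood",hd)
e=P("wrist",d,[(48,164),(80,264)],m,1);print("tray end corners",e)
s=bot.read_state();R=Ro.from_euler("xyz",s["eef_rot"]).as_matrix()
g=q.mean(0);print("grip mean",g,"in tool mm",(R.T@(g-s["ee_pos"]))*1e3)
```

```text
[[ 0.5146 -0.2154  0.2234]
 [ 0.4892 -0.213   0.2242]
 [ 0.4619 -0.2109  0.2239]
 [ 0.4404 -0.2091  0.224 ]] dir [-0.9963  0.0851  0.0096]
ends [[ 0.5183 -0.2133  0.2325]
 [ 0.4354 -0.2055  0.2332]] 0.08326022020660015
tray [[ 0.5281 -0.0685  0.1669]
 [ 0.4519 -0.0629  0.1754]
 [ 0.516  -0.1513  0.1491]
 [ 0.4466 -0.1603  0.1438]
 [ 0.4956 -0.2117  0.1299]
 [ 0.449  -0.2128  0.1282]
 [ 0.4915 -0.1082  0.1609]
 [ 0.4742 -0.2943  0.1034]]
[ 0.0208 -0.2865  0.9578] 0.2913878573661786 1.6432618065820417
hood [[ 0.505  -0.3611  0.1028]
 [ 0.4359 -0.3625  0.1005]
 [ 0.4956 -0.4361  0.0793]
 [ 0.4281 -0.4294  0.0795]
 [ 0.4742 -0.3467  0.1062]]
tray end corners [[ 0.5324 -0.058   0.1871]
 [ 0.5171 -0.1138  0.3524]]
grip mean [ 0.4785 -0.2122  0.2239] in tool mm [  4.1015  -4.8994 106.5236]
```

Call:
{"op": "move_arm", "data": {"motion": [[88,1,-1,20,0,0,0],[88,0,-1,25,0,0,0],[88,0,-1,25,0,0,0],[88,0,-1,20,0,0,0],[88,0,0,10,0,0,0],[88,0,0,0,0,0,0],[88,0,0,0,0,0,0]]}}

```text
time_s: 2.95
ee_pos: [0.4756, -0.2112, 0.2311]
eef_rot: [2.791, -0.0, -0.082]
ft_force: [-0.2, 0.4, 0.9]
gripper_width: 0.0882
gripper_force: 0.0
```

Run:
```python
from h import *
s=bot.read_state();print(s["time_s"],s["ee_pos"],s["eef_rot"],s["ft_force"])
m=imaging.camera_model("wrist")
p,d=imaging.snapshot("wrist");a=p;p,d2=imaging.snapshot("side")
cv2.imwrite("pics/g1.png",np.hstack([cv2.resize(a,(400,300)),cv2.resize(p[180:340,200:400],(400,300))]))
```

```text
2.95 [ 0.47564839 -0.21116946  0.23105016] [ 2.79139771e+00 -4.47385782e-04 -8.15833396e-02] [-0.21582481  0.38437931  0.90353262]
```

View pics/g1.png

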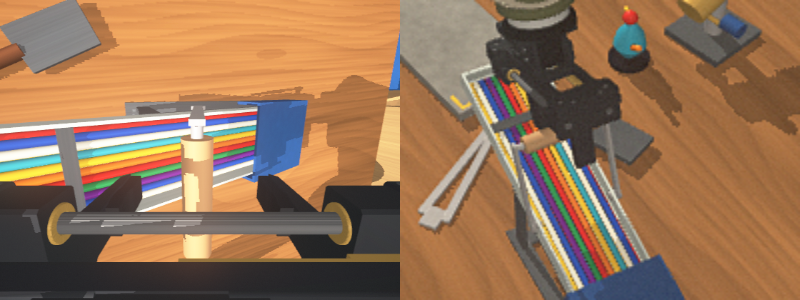

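The grip lies between the two fingers, centred at (197,190) in the left half. I'll close on it.

Call:
{"op": "move_arm", "data": {"motion": [[10,0,0,0,0,0,0],[10,0,0,0,0,0,0],[10,0,0,0,0,0,0],[10,0,0,0,0,0,0],[10,0,0,0,0,0,0],[10,0,0,0,0,0,0],[10,0,0,0,0,0,0],[10,0,0,0,0,0,0]], "newtons": 55}}

```text
time_s: 3.72
ee_pos: [0.4755, -0.2106, 0.2304]
eef_rot: [2.791, 0.0, -0.08]
ft_force: [-0.2, 0.1, 0.3]
gripper_width: 0.0369
gripper_force: 0.0
```

Call:
{"op": "move_arm", "data": {"motion": [[10,0,0,0,0,0,0],[10,0,0,0,0,0,0],[10,0,0,0,0,0,0],[10,0,0,0,0,0,0],[10,0,0,0,0,0,0]]}}

```text
time_s: 4.13
ee_pos: [0.4755, -0.2106, 0.2304]
eef_rot: [2.791, 0.0, -0.08]
ft_force: [0.5, -0.3, -0.2]
gripper_width: 0.019
gripper_force: 55.0
```

Call:
{"op": "move_arm", "data": {"motion": [[10,0,4.05,0.1,2,0,0],[10,0,8.1,0.3,4,0,0],[10,0,8.1,0.3,4,0,0],[10,0,8.1,0.3,4,0,0],[10,0,8.1,0.3,4,0,0],[10,0,4.05,0.1,2,0,0],[10,0,0,0,0,0,0],[10,0,0,0,0,0,0]]}}

```text
time_s: 4.8
ee_pos: [0.4723, -0.2505, 0.2373]
eef_rot: [3.139, 0.0, -0.081]
ft_force: [-0.3, -0.3, -1.1]
gripper_width: 0.0192
gripper_force: 55.0
```

Run:
```python
from h import *
s=bot.read_state();print(s)
p,d2=imaging.snapshot("side");a,d=imaging.snapshot("scene");np.savez("s2.npz",a=a,d=d,p=p,d2=d2)
cv2.imwrite("pics/g2.png",np.hstack([cv2.resize(a[130:310,120:320],(400,360)),cv2.resize(p[180:360,200:400],(400,360))]))
```

```text
{'time_s': 4.8, 'joint_positions': array([-0.70593298,  0.35484418,  1.51043576, -0.00251688,  1.2746271 ,
        0.94671981]), 'dq': array([ 0.0220216 , -0.00900344,  0.01389728, -0.01311881, -0.00581899,
        0.00405526]), 'effort': array([ -1.12946201, -41.48924947, -25.14132142,   0.22763613,
         0.2279585 ,  -0.11350567]), 'ee_pos': array([ 0.47229919, -0.25050747,  0.23728996]), 'eef_rot': array([ 3.13865365e+00,  4.02557184e-05, -8.11239802e-02]), 'ft_force': array([-0.34357891, -0.28581454, -1.1163265 ]), 'torque': array([-0.13339676,  0.05344305, -0.06684008]), 'gripper_force': 55.01470550894737, 'gripper_width': 0.019153060686467327}
```

View pics/g2.png

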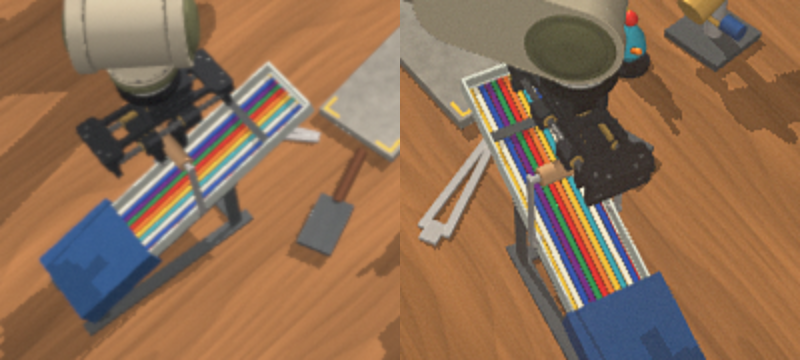

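```bash
cat >> h.py <<'E'
W2=6.28;K=.64;DT=1/12
from scipy.optimize import minimize
def plan(th,om,v0,D,N,vmax=.35,pmin=-.05,pmax=.5,lag=0):
    """row velocities (m/s, forward); th front-down rad, om rate, v0 present speed; ends at D at rest, th=om=0"""
    w=W2**.5;A=np.array([[np.cos(w*DT),np.sin(w*DT)/w],[-w*np.sin(w*DT),np.cos(w*DT)]])
    def end(v):
        x=np.array([th,om])
        for i in range(N): x=A@(x+[0,K*(v[i]-(v[i-1] if i else v0))])
        return np.r_[x+[0,-K*v[-1]],v.sum()*DT-D]
    b=end(np.zeros(N));J=np.array([end(e)-b for e in np.eye(N)]).T
    Dm=np.eye(N+1,N)-np.eye(N+1,N,-1);c=np.r_[v0,np.zeros(N)]
    L=np.tril(np.ones((N,N)))*DT
    r=minimize(lambda v:((Dm@v-c)**2).sum(),np.ones(N)*D/N/DT,jac=lambda v:2*Dm.T@(Dm@v-c),method="SLSQP",bounds=[(-vmax,vmax)]*N,
      constraints=[dict(type="eq",fun=lambda v:J@v+b,jac=lambda v:J),dict(type="ineq",fun=lambda v:pmax-L@v,jac=lambda v:-L),dict(type="ineq",fun=lambda v:L@v-pmin,jac=lambda v:L)],options=dict(maxiter=500))
    return r.x,r.success,np.abs(np.diff(np.r_[v0,r.x,0])).max()
E
python3 - <<'E'
from h import *
np.set_printoptions(precision=4,suppress=True,linewidth=150)
def cloud(n,z):
    m=imaging.camera_model(n);R=np.array(m["R"]);c=-R.T@m["t"];v,u=np.mgrid[:420,:560]
    d=np.stack([(u-m["cx"])/m["fx"],(v-m["cy"])/m["fy"],np.ones(u.shape)],-1)@R;return c+d*((z-c[2])/d[...,2])[...,None]
from scipy.spatial import ConvexHull
for n in("scene","side"):
    f=np.load(n+"0.npz");C=cloud(n,.018);p=f["p"];m=imaging.camera_model(n);R=np.array(m["R"])
    hsv=cv2.cvtColor(p,cv2.COLOR_BGR2HSV)
    dd=((C@R.T+m["t"])[...,2])
    k=(np.abs(f["d"]-dd)<.012)&(np.abs(C[...,0]-.517)<.16)&(np.abs(C[...,1]-.26)<.28)&((hsv[...,1]<60)|((hsv[...,0]>20)&(hsv[...,1]>90)&(hsv[...,2]>150)))
    k=cv2.morphologyEx(k.astype(np.uint8),cv2.MORPH_OPEN,np.ones((3,3)))
    _,l,st,_=cv2.connectedComponentsWithStats(k);q=C[l==1+st[1:,4].argmax()][:,:2]
    print(n,len(q),cv2.minAreaRect((q*1000).astype(np.float32)))
for v0 in(.2,.25,.3):
  for N in(24,30,36):
    v,ok,a=plan(-.3,0,v0,.39,N);print(v0,N,ok,a,(v*DT*1e3).round(1))
E
```

```text
scene 4358 ((517.0533447265625, 257.58489990234375), (150.30813598632812, 463.0855407714844), 5.943446159362793)
side 4548 ((510.74322509765625, 257.75433349609375), (153.2102813720703, 467.5158386230469), 6.155557155609131)
0.2 24 False 0.5933465851185511 [ 29.2  29.2  29.2  29.2  29.2  29.2  29.2  29.2  29.2  29.2  29.2  20.3 -29.2 -29.2 -29.2 -29.2 -29.2  19.7  29.2  29.2  29.2  29.2  29.2  29.2]
0.2 30 False 0.6915948920632564 [ 29.2  29.2  29.2  29.2  29.2  29.2  29.2  29.2  29.2  29.2  29.2  11.5 -29.2 -29.2 -29.2 -29.2 -29.2 -29.2 -29.2 -29.2  28.5  29.2  29.2  29.2
  29.2  29.2  29.2  29.2  29.2  29.2]
0.2 36 True 0.10447740250231688 [ 22.6  26.5  28.3  28.3  26.5  23.3  18.9  13.7   8.    2.1  -3.4  -8.5 -12.7 -15.8 -17.7 -18.2 -17.3 -15.  -11.6  -7.1  -1.9   3.8   9.7  15.4
  20.5  24.7  27.7  29.2  29.2  29.2  29.2  28.9  26.5  22.2  16.2   8.7]
0.25 24 False 0.6823107020798873 [ 29.2  29.2  29.2  29.2  29.2  29.2  29.2  29.2  29.2  29.2  29.2  27.7 -29.2 -29.2 -29.2 -29.2 -29.2  12.3  29.2  29.2  29.2  29.2  29.2  29.2]
0.25 30 False 0.6176370999481986 [ 29.2  29.2  29.2 
[... 359 characters left out ...]
6  28.7  29.2  29.2  29.2  28.5  26.   21.7  15.8   8.5]
0.3 24 False 0.6169099757181621 [ 29.2  29.2  29.2  29.2  29.2  29.2  29.2  29.2  29.2  29.2  29.2  29.2 -22.2 -29.2 -29.2 -29.2 -29.2   3.9  29.2  29.2  29.2  29.2  29.2  29.2]
0.3 30 False 0.6512538986572718 [ 29.2  29.2  29.2  29.2  29.2  29.2  29.2  29.2  29.2  29.2  29.2  29.2 -25.1 -29.2 -29.2 -29.2 -29.2 -29.2 -29.2 -29.2   6.8  29.2  29.2  29.2
  29.2  29.2  29.2  29.2  29.2  29.2]
0.3 36 True 0.10186227385578743 [ 28.   29.2  29.2  29.1  27.6  24.7  20.6  15.6  10.1   4.4  -1.1  -6.3 -10.8 -14.2 -16.6 -17.7 -17.5 -16.  -13.3  -9.5  -4.8   0.5   6.1  11.8
  17.1  21.9  25.6  28.1  29.2  29.2  29.2  28.5  26.   21.7  15.8   8.5]
```

Call:
{"op": "move_arm", "data": {"motion": [[10,0,0.6,-1.9,0,0,0],[10,0,-3.8,-1.2,0,0,0],[10,0,-7.6,-2.4,0,0,0],[10,0,-11.5,-3.5,0,0,0],[10,0,-11.5,-3.5,0,0,0],[10,0,-11.5,-3.5,0,0,0],[10,0,-11.5,-3.5,0,0,0],[10,0,-7.6,-2.4,0,0,0],[10,0,0,0,0,0,0]]}}

```text
time_s: 5.65
ee_pos: [0.4778, -0.1841, 0.2599]
eef_rot: [3.14, -0.001, -0.078]
ft_force: [-0.8, -0.1, -10.3]
gripper_width: 0.0194
gripper_force: 55.0
```

```bash
cat >> h.py <<'E'
from scipy.spatial.transform import Rotation as Ro
def theta(n="scene",save=None):
    s=bot.read_state();p,d=imaging.snapshot(n)
    R=Ro.from_euler("xyz",s["eef_rot"]).as_matrix();pv=s["ee_pos"]+R[:,2]*.116
    f=-R[:,1]*[1,1,0];f/=np.linalg.norm(f);l=np.cross([0,0,1],f)
    m=imaging.camera_model(n);v,u=np.mgrid[:420,:560]
    c=(np.stack([(u-m["cx"])/m["fx"]*d,(v-m["cy"])/m["fy"]*d,d],-1)-m["t"])@np.array(m["R"])-pv
    X=c@f;Y=c@l;Z=c[...,2]
    k=(d>0)&(abs(X)<.205)&(abs(Y)<.045)&(abs(Z)<.085)&(abs(X)>.05)
    a=np.c_[X[k],np.ones(k.sum())];z=Z[k];w=np.ones(len(z),bool)
    for _ in range(6):
        q=np.linalg.lstsq(a[w],z[w],rcond=None)[0];r=np.abs(z-a@q);w=r<max(.006,2*np.median(r))
        
    if save: cv2.imwrite(save,p)
    return s["time_s"],-np.arctan(q[0]),q[1]*1e3,w.sum(),np.median(r)*1e3,(X[k][w].min(),X[k][w].max())
E
python3 - <<'E'
from h import *
s=bot.read_state();print(s["ee_pos"],s["ft_force"],s["torque"])
print(theta());print(theta("side"))
E
```

```text
[ 0.47782328 -0.18408082  0.25993927] [ -0.77955133  -0.11460297 -10.33276893] [0.12156904 0.04671151 0.01521522]
(5.65, np.float64(-0.27729462046729175), np.float64(-4.9508980876566255), np.int64(2261), np.float64(2.631509234803365), (np.float64(-0.15507156474296885), np.float64(0.20238225766565499)))
(5.7, np.float64(-0.2531720603959587), np.float64(-2.2532672113028287), np.int64(3802), np.float64(4.610277824866647), (np.float64(-0.2049529799908872), np.float64(0.20437819792823744)))
```

Call:
{"op": "move_arm", "data": {"motion": [[10,0,-5.7,-1.8,0,0,0],[10,0,-12.4,-3.8,0,0,0],[10,0,-19.1,-5.9,0,0,0],[10,0,-20.1,-6.2,0,0,0],[10,0,-25,-7,0,0,0],[10,0,-28,-7,0,0,0],[10,0,-29,-7,0,0,0],[10,0,-29,-7,0,0,0],[10,0,-27,-7,0,0,0],[10,0,-24,-7,0,0,0]]}}

```text
time_s: 6.58
ee_pos: [0.4947, 0.0351, 0.3191]
eef_rot: [3.141, -0.0, -0.08]
ft_force: [1.1, -0.2, -10.2]
gripper_width: 0.0196
gripper_force: 55.0
```

Call:
{"op": "move_arm", "data": {"motion": [[10,0,-19.5,-6,0,0,0],[10,0,-14.5,-5,0,0,0],[10,0,-9,-4,0,0,0],[10,0,-3,-2,0,0,0]]}}

```text
time_s: 6.92
ee_pos: [0.4987, 0.0801, 0.336]
eef_rot: [3.14, -0.001, -0.079]
ft_force: [-0.0, -0.6, -10.1]
gripper_width: 0.0194
gripper_force: 55.0
```

Run:
```python
from h import *
for i in range(4): print(bot.read_state()["ee_pos"],*theta("scene","pics/f%d.png"%i)[:5])
s=bot.read_state();print(s["ft_force"],s["gripper_force"])
print(*theta("side","pics/fs.png"))
```

```text
[0.49865725 0.08009264 0.33604285] 6.9167 0.12904269066500354 -4.617434092101992 2042 1.5972082458008736
[0.49877358 0.07958093 0.33607073] 6.9667 0.14716087126465877 -4.5316913949338975 2012 1.6222376132425838
[0.49877667 0.07876001 0.33561612] 7.0167 0.16136612824908028 -4.50296462869391 2000 1.6590950262084747
[0.49874515 0.07821966 0.33525466] 7.0667 0.17394170032155615 -4.539432753975048 2016 1.637152437401009
[ 0.02600157  0.26698213 -9.89795697] 55.0036583840847
7.1167 0.1826291884040386 -3.299809635007377 2087 1.6799346316193342 (np.float64(-0.2049973386463326), np.float64(0.20493948828559502))
```

Run:
```python
from h import *
np.set_printoptions(precision=4,suppress=True,linewidth=150)
for N in(20,24,28,32):
    v,ok,a=plan(.183,.19,0,.18,N,pmin=-.1,pmax=.3);print(N,ok,a,(v*DT*1e3).round(1),(np.cumsum(v)*DT).min(),(np.cumsum(v)*DT).max())
```

```text
20 False 0.5171049478918992 [ 29.2  13.9 -29.2 -29.2 -29.2 -29.2 -26.4  -0.    0.   -0.   17.5  29.2  29.2  29.2  29.2  29.2  29.2  29.2  29.2  29.2] -0.0999999999999987 0.17999999999999738
24 True 0.11137827642384644 [ -9.3 -15.5 -18.5 -18.6 -16.2 -12.1  -7.2  -2.8   0.    3.    8.5  14.9  21.1  26.1  29.   29.2  29.2  29.2  27.8  24.   18.4  12.    6.    1.5] -0.10000000000000003 0.18
28 True 0.09166830500998016 [ -7.6 -13.  -16.2 -17.3 -16.4 -13.9 -10.1  -5.3  -0.    5.3  10.9  16.3  21.1  25.   27.8  29.2  29.2  28.4  26.3  23.   18.8  14.    9.1   4.4
   0.4  -2.4  -3.7  -3. ] -0.09999999999999999 0.18915283855488996
32 True 0.06578566723621354 [ -5.5  -9.5 -11.9 -12.9 -12.4 -10.6  -7.7  -4.    0.4   5.2  10.   14.7  19.   22.6  25.4  27.2  28.   27.7  26.3  24.   20.8  16.9  12.6   8.1
   3.7  -0.4  -3.9  -6.5  -8.   -8.2  -7.   -4.2] -0.07441788308213507 0.21813446440065357
```

Call:
{"op": "move_arm", "data": {"motion": [[10,0,7.6,0,0,0,0],[10,0,13,0,0,0,0],[10,0,16.2,0,0,0,0],[10,0,17.3,0,0,0,0],[10,0,16.4,0,0,0,0],[10,0,13.9,0,0,0,0],[10,0,10.1,0,0,0,0],[10,0,5.3,0,0,0,0],[10,0,0,0,0,0,0],[10,0,-5.3,0,0,0,0]]}}

```text
time_s: 8.0
ee_pos: [0.4912, -0.016, 0.3355]
eef_rot: [3.14, 0.0, -0.082]
ft_force: [-0.0, 0.3, -9.7]
gripper_width: 0.0191
gripper_force: 55.0
```

Call:
{"op": "move_arm", "data": {"motion": [[10,0,-10.9,0,0,0,0],[10,0,-16.3,0,0,0,0],[10,0,-21.1,0,0,0,0],[10,0,-25,0,0,0,0],[10,0,-27.8,0,0,0,0],[10,0,-29.2,0,0,0,0],[10,0,-29.2,0,0,0,0],[10,0,-28.4,0,0,0,0],[10,0,-26.3,0,0,0,0],[10,0,-23,0,0,0,0]]}}

```text
time_s: 8.83
ee_pos: [0.5093, 0.2245, 0.335]
eef_rot: [3.141, 0.001, -0.078]
ft_force: [0.6, -0.2, -9.4]
gripper_width: 0.0192
gripper_force: 55.0
```

Call:
{"op": "move_arm", "data": {"motion": [[10,0,-18.8,0,0,0,0],[10,0,-14,0,0,0,0],[10,0,-9.1,0,0,0,0],[10,0,-4.4,0,0,0,0],[10,0,-0.4,0,0,0,0],[10,0,2.4,0,0,0,0],[10,0,3.7,0,0,0,0],[10,0,3,0,0,0,0]]}}

```text
time_s: 9.5
ee_pos: [0.5134, 0.2571, 0.3352]
eef_rot: [3.139, -0.0, -0.081]
ft_force: [-0.0, -0.1, -10.8]
gripper_width: 0.0194
gripper_force: 55.0
```

Run:
```python
from h import *
for i in range(5): print(bot.read_state()["ee_pos"],*theta("scene","pics/h%d.png"%i))
print(bot.read_state()["eef_rot"]);print(*theta("side","pics/hs.png"))
```

```text
[0.51336075 0.25714233 0.33519826] 9.5 0.010246863403078465 -4.581444155888918 1883 1.7133629149896574 (np.float64(-0.20432297024192628), np.float64(0.20494316792459621))
[0.5133772  0.25673956 0.33528663] 9.55 0.006041601133254845 -4.662301456875986 1873 1.671856794483943 (np.float64(-0.20050355699717912), np.float64(0.20488860708642914))
[0.51341315 0.25714173 0.33533111] 9.6 0.0033175416419291386 -4.611964911264305 1907 1.7032281391908761 (np.float64(-0.20054260592191564), np.float64(0.20499796808079065))
[0.51340945 0.25754599 0.33533198] 9.65 0.0012321313962799596 -4.5821679772705055 1889 1.6353773584697682 (np.float64(-0.2002664576162884), np.float64(0.2049598534476256))
[0.51335806 0.25784433 0.33526116] 9.7 -0.0028187635987935106 -4.581657628142995 1890 1.76248795999904 (np.float64(-0.20456703353808822), np.float64(0.20490742724305003))
[ 3.13997930e+00 -1.19814225e-04 -8.08226597e-02]
9.75 -0.0054136299701420774 -3.478145945502837 1922 1.8277540011070572 (np.float64(-0.20497411400782017), np.float64(0.20470397271546256))
```

Call:
{"op": "move_arm", "data": {"motion": [[10,0,0,5,0,0,-1],[10,0,0,10,0,0,-2],[10,0,0,15,0,0,-2],[10,0,0,18,0,0,-2],[10,0,0,18,0,0,-2],[10,0,0,18,0,0,-1],[10,0,0,18,0,0,-0.7],[10,0,0,15,0,0,0],[10,0,0,11,0,0,0],[10,0,0,6,0,0,0]]}}

```text
time_s: 10.63
ee_pos: [0.5128, 0.258, 0.1994]
eef_rot: [3.14, 0.003, 0.107]
ft_force: [-0.0, 0.1, -9.0]
gripper_width: 0.0194
gripper_force: 55.0
```

Call:
{"op": "move_arm", "data": {"motion": [[10,0,0,3,0,0,0],[10,0,0,0,0,0,0]]}}

```text
time_s: 10.8
ee_pos: [0.5133, 0.2581, 0.198]
eef_rot: [3.14, 0.0, 0.107]
ft_force: [0.1, 0.2, -8.9]
gripper_width: 0.0193
gripper_force: 55.0
```

Run:
```python
from h import *
for i in range(5): print(bot.read_state()["ee_pos"],*theta("scene","pics/i%d.png"%i))
print(bot.read_state()["eef_rot"]);print(*theta("side","pics/is.png"))
a=cv2.imread("pics/i4.png")[60:260,220:420];b=cv2.imread("pics/is.png")[100:300,120:320]
cv2.imwrite("pics/i.png",np.hstack([cv2.resize(a,(400,400),interpolation=2),cv2.resize(b,(400,400),interpolation=2)]))
```

```text
[0.51332984 0.25812224 0.19797965] 10.8 -0.006908862189645468 -4.862865303281312 1570 2.712799076851245 (np.float64(-0.2044920561436852), np.float64(0.20474707985320803))
[0.5135088  0.25819189 0.1985905 ] 10.85 -0.004432537802956195 -4.834973646325451 1564 2.7422827124917544 (np.float64(-0.20476502803166205), np.float64(0.20497677414661672))
[0.51362789 0.25820795 0.19892778] 10.9 -0.0016575284972958823 -4.865826577232851 1571 2.7736794285519406 (np.float64(-0.2036257373759248), np.float64(0.20487825432804072))
[0.51363532 0.25822969 0.19903692] 10.95 0.0018349737426158613 -4.753714638785324 1585 2.7285614121015285 (np.float64(-0.20431523358927475), np.float64(0.20489380981276947))
[0.51359666 0.25818892 0.19895763] 11.0 0.00400848351612925 -4.809786693752067 1571 2.650744807915235 (np.float64(-0.2036983646340894), np.float64(0.2049340116899312))
[ 3.14006571e+00 -1.00831421e-03  1.06533034e-01]
11.05 0.0089345064289238 -3.5699442161510127 1836 2.8034837017374197 (np.float64(-0.20471050983034822), np.float64(0.20488069118487254))
```

View pics/i.png

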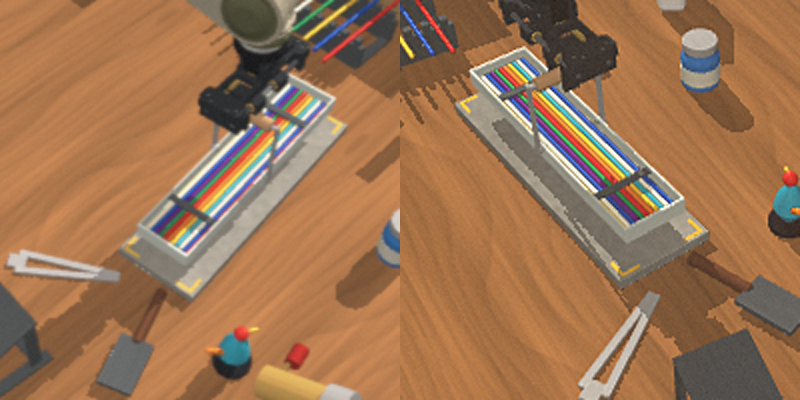

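The tray hangs over the pad, with its near end at (165,240) in the left view and its marks showing at both ends. I'll now measure the offset to the pad and kill the remaining rock.

Run:
```python
from h import *
np.set_printoptions(precision=4,suppress=True,linewidth=150)
T=[]
for n in("scene","side"):
    s=bot.read_state();p,d=imaging.snapshot(n);R=Ro.from_euler("xyz",s["eef_rot"]).as_matrix();pv=s["ee_pos"]+R[:,2]*.116
    f=-R[:,1]*[1,1,0];f/=np.linalg.norm(f);l=np.cross([0,0,1],f)
    m=imaging.camera_model(n);v,u=np.mgrid[:420,:560]
    w=(np.stack([(u-m["cx"])/m["fx"]*d,(v-m["cy"])/m["fy"]*d,d],-1)-m["t"])@np.array(m["R"]);c=w-pv
    X,Y,Z=c@f,c@l,c[...,2]
    k=(d>0)&(abs(X)<.25)&(abs(Y)<.08)&(abs(Z)<.015)
    k=cv2.morphologyEx(k.astype(np.uint8),cv2.MORPH_OPEN,np.ones((2,2)))>0
    # project top-rim points: intersect rays w/ rim plane z=pv+.006
    Rm=np.array(m["R"]);cc=-Rm.T@m["t"];dr=np.stack([(u-m["cx"])/m["fx"],(v-m["cy"])/m["fy"],np.ones(u.shape)],-1)@Rm
    print(n,s["time_s"],"pv",pv,"yaw",np.arctan2(f[1],f[0]),"rect",cv2.minAreaRect((w[k][:,:2]*1000).astype(np.float32)),"rimZ",np.percentile(Z[k],[50,95,99]),"pct X",np.percentile(X[k],[.2,99.8]),"Y",np.percentile(Y[k],[.5,99.5]))
    h=(d>0)&(abs(w[...,2]-.018)<.006)&(abs(w[...,0]-.515)<.12)&(abs(w[...,1]-.258)<.26)
    h=cv2.morphologyEx(h.astype(np.uint8),cv2.MORPH_OPEN,np.ones((3,3)))>0
    print(" pad",cv2.minAreaRect((w[h][:,:2]*1000).astype(np.float32)),np.median(w[h][:,2]))
t=[theta()[:2] for _ in range(4)];print(t)
q=np.polyfit([x[0]-t[-1][0] for x in t],[x[1] for x in t],1);print(q)
```

```text
scene 11.1 pv [0.5135 0.258  0.0827] yaw 1.6772754521071367 rect ((666.0856323242188, -34.2408447265625), (236.16989135742188, 1192.260986328125), 26.844146728515625) rimZ [-0.0047  0.0039  0.0661] pct X [-0.8224  0.2649] Y [-0.4422  0.0472]
 pad ((564.542724609375, 246.57557678222656), (486.5871887207031, 154.0214080810547), 81.46601104736328) 0.01763735567347039
side 11.15 pv [0.5134 0.258  0.0825] yaw 1.677307803131121 rect ((402.7449951171875, -196.63671875), (1358.27880859375, 258.5620422363281), 75.04277038574219) rimZ [-0.0031  0.0065  0.0778] pct X [-1.0276  0.2113] Y [-0.0518  0.0566]
 pad ((513.3255615234375, 243.9606475830078), (151.50807189941406, 500.87213134765625), 6.495060443878174) 0.018768607086170813
[(11.2, np.float64(0.01575955393965789)), (11.25, np.float64(0.01780529386838698)), (11.3, np.float64(0.019364768393567655)), (11.35, np.float64(0.022105910488764296))]
[0.0412 0.0218]
```

Run:
```python
from h import *
np.set_printoptions(precision=4,suppress=True,linewidth=150)
for N in(14,20):
    v,ok,a=plan(.0235,.03,0,0,N,pmin=-.1,pmax=.1);print(N,ok,a,(v*DT*1e3).round(1),(np.cumsum(v)*DT))
```

```text
14 True 0.11270750370081214 [  3.9   3.3   0.1  -4.   -7.8 -10.1 -10.5  -8.6  -4.7   0.5   6.   10.4  12.2   9.4] [ 0.0039  0.0072  0.0073  0.0032 -0.0045 -0.0147 -0.0251 -0.0338 -0.0385 -0.038  -0.0321 -0.0216 -0.0094 -0.    ]
20 True 0.01892355188248878 [-1.6 -2.7 -3.5 -3.9 -3.9 -3.6 -3.  -2.1 -1.2 -0.2  0.8  1.8  2.6  3.2  3.6  3.7  3.5  3.   2.2  1.2] [-0.0016 -0.0043 -0.0078 -0.0117 -0.0156 -0.0191 -0.0221 -0.0242 -0.0254 -0.0256 -0.0247 -0.0229 -0.0203 -0.0172 -0.0136 -0.0099 -0.0064 -0.0035
 -0.0012  0.    ]
```

N=20: forward is tool −y.

Call:
{"op": "move_arm", "data": {"motion": [[10,0,1.6,0,0,0,0],[10,0,2.7,0,0,0,0],[10,0,3.5,0,0,0,0],[10,0,3.9,0,0,0,0],[10,0,3.9,0,0,0,0],[10,0,3.6,0,0,0,0],[10,0,3,0,0,0,0],[10,0,2.1,0,0,0,0],[10,0,1.2,0,0,0,0],[10,0,0.2,0,0,0,0]]}}

```text
time_s: 12.23
ee_pos: [0.516, 0.2323, 0.1982]
eef_rot: [3.14, 0.0, 0.106]
ft_force: [0.8, 0.2, -9.2]
gripper_width: 0.0191
gripper_force: 55.0
```

Call:
{"op": "move_arm", "data": {"motion": [[10,0,-0.8,0,0,0,0],[10,0,-1.8,0,0,0,0],[10,0,-2.6,0,0,0,0],[10,0,-3.2,0,0,0,0],[10,0,-3.6,0,0,0,0],[10,0,-3.7,0,0,0,0],[10,0,-3.5,0,0,0,0],[10,0,-3,0,0,0,0],[10,0,-2.2,0,0,0,0],[10,0,-1.1,0,0,0,0]]}}

```text
time_s: 13.07
ee_pos: [0.5132, 0.2583, 0.1981]
eef_rot: [3.14, 0.0, 0.107]
ft_force: [0.5, -0.6, -10.0]
gripper_width: 0.0197
gripper_force: 55.0
```

Run:
```python
from h import *
np.set_printoptions(precision=4,suppress=True,linewidth=150)
t=[theta()[:2] for _ in range(10)];print([round(x[1],4) for x in t],t[0][0])
for n in("scene","side"):
    s=bot.read_state();p,d=imaging.snapshot(n);R=Ro.from_euler("xyz",s["eef_rot"]).as_matrix();pv=s["ee_pos"]+R[:,2]*.116
    np.savez("j_"+n+".npz",p=p,d=d,pv=pv,R=R);print(pv,s["eef_rot"])
a=np.load("j_scene.npz")["p"][90:230,270:405];b=np.load("j_side.npz")["p"][110:250,145:285]
cv2.imwrite("pics/j.png",np.hstack([cv2.resize(a,(400,415),interpolation=2),cv2.resize(b,(400,415),interpolation=2)]))
```

```text
[np.float64(0.003), np.float64(0.0023), np.float64(0.0037), np.float64(0.0014), np.float64(0.0033), np.float64(0.0022), np.float64(0.0021), np.float64(0.0013), np.float64(0.0014), np.float64(0.0017)] 13.0667
[0.5133 0.2576 0.0821] [3.1399 0.0003 0.1063]
[0.5133 0.2576 0.0821] [3.1399 0.0003 0.1064]
```

View pics/j.png

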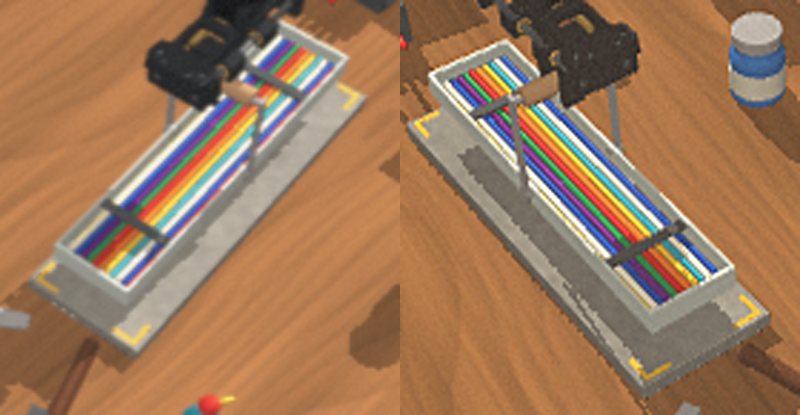

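The rock is down to about 2 mrad. The rim corners are at (57,245), (128,292) and (347,62) on the left and at (653,318), (733,268) and (431,72) on the right. The pad corners are at (33,278), (138,352) and (365,95) on the left and at (648,393), (768,315) and (409,122) on the right.

Run:
```python
from h import *
np.set_printoptions(precision=4,suppress=True,linewidth=150)
S=lambda q:(q[0]/2.963+270-.33,q[1]/2.964+90-.33);D=lambda q:((q[0]-400)/2.857+145-.33,q[1]/2.964+110-.33)
# corners in frame (forward, left): forward=+tray x
def fit(pts,mod):
    pts=np.array(pts)[:,:2];mod=np.array(mod);a=mod-mod.mean(0);b=pts-pts.mean(0)
    th=np.arctan2((a[:,0]*b[:,1]-a[:,1]*b[:,0]).sum(),(a*b).sum());R=np.array([[np.cos(th),-np.sin(th)],[np.sin(th),np.cos(th)]])
    c=pts.mean(0)-R@mod.mean(0);return c,th,(pts-c-mod@R.T)*1e3
for z in(.085,.088):
  for n,F,tp,pp in(("scene",S,[(57,245),(128,292),(347,62)],[(33,278),(138,352),(365,95)]),("side",D,[(653,318),(733,268),(431,72)],[(648,393),(768,315),(409,122)])):
    order=lambda L,W:{"scene":[(-L,W),(-L,-W),(L,-W)],"side":[(-L,W),(-L,-W),(L,W)]}[n]
    print(z,n,"tray",*fit([onz(n,*F(q),z) for q in tp],order(.21,.048)))
    print("   pad",*fit([onz(n,*F(q),.018) for q in pp],order(.23,.075)))
t=[theta()[:2] for _ in range(10)];print([round(x[1],4) for x in t],t[-1][0])
```

```text
0.085 scene tray [0.515 0.256] 1.671962481250839 [[ 1.2588  2.9581]
 [-1.2019  2.854 ]
 [-0.0569 -5.8121]]
   pad [0.5132 0.2629] 1.6909482136529495 [[ 2.1294  4.216 ]
 [-1.1761 -1.4196]
 [-0.9533 -2.7965]]
0.085 side tray [0.5148 0.2577] 1.6627658466843185 [[ 1.1994 -4.1944]
 [-1.5019  2.0504]
 [ 0.3026  2.144 ]]
   pad [0.5151 0.2597] 1.6719838585384774 [[ 2.2157 -4.983 ]
 [-3.0441  2.8847]
 [ 0.8284  2.0983]]
0.088 scene tray [0.5164 0.254 ] 1.6719624812508391 [[ 1.3932  3.3555]
 [-1.3265  3.2247]
 [-0.0667 -6.5802]]
   pad [0.5132 0.2629] 1.6909482136529495 [[ 2.1294  4.216 ]
 [-1.1761 -1.4196]
 [-0.9533 -2.7965]]
0.088 side tray [0.5136 0.2547] 1.662765846684318 [[ 1.2517 -3.7633]
 [-1.7228  2.4371]
 [ 0.471   1.3262]]
   pad [0.5151 0.2597] 1.6719838585384774 [[ 2.2157 -4.983 ]
 [-3.0441  2.8847]
 [ 0.8284  2.0983]]
[np.float64(-0.0007), np.float64(-0.0005), np.float64(-0.0023), np.float64(-0.0013), np.float64(-0.0012), np.float64(-0.0012), np.float64(-0.0028), np.float64(-0.0025), np.float64(-0.0027), np.float64(-0.0032)] 14.1167
```

Call:
{"op": "move_arm", "data": {"motion": [[10,0,-0.8,0,0,0,-0.1],[10,0,-0.9,0,0,0,-0.2],[10,0,-0.8,0,0,0,-0.1],[10,0,0,0,0,0,0],[10,0,0,0,0,0,0],[10,0,0,0,0,0,0],[10,0,0,0,0,0,0],[10,0,0,0,0,0,0],[10,0,0,0,0,0,0],[10,0,0,0,0,0,0]]}}

```text
time_s: 15.0
ee_pos: [0.513, 0.2604, 0.1981]
eef_rot: [3.14, 0.0, 0.113]
ft_force: [-0.6, 0.1, -10.2]
gripper_width: 0.019
gripper_force: 55.0
```

Call:
{"op": "move_arm", "data": {"motion": [[10,0,0,0,0,0,0],[10,0,0,0,0,0,0],[10,0,0,0,0,0,0],[10,0,0,0,0,0,0],[10,0,0,0,0,0,0],[10,0,0,0,0,0,0],[10,0,0,0,0,0,0],[10,0,0,0,0,0,0],[10,0,0,0,0,0,0],[10,0,0,0,0,0,0]]}}

```text
time_s: 15.83
ee_pos: [0.513, 0.2604, 0.1981]
eef_rot: [3.14, 0.0, 0.113]
ft_force: [-0.2, 0.5, -10.3]
gripper_width: 0.0194
gripper_force: 55.0
```

Call:
{"op": "move_arm", "data": {"motion": [[10,0,0,0,0,0,0],[10,0,0,0,0,0,0],[10,0,0,0,0,0,0],[10,0,0,0,0,0,0],[10,0,0,0,0,0,0],[10,0,0,0,0,0,0],[10,0,0,0,0,0,0],[10,0,0,0,0,0,0],[10,0,0,0,0,0,0],[10,0,0,0,0,0,0]]}}

```text
time_s: 16.67
ee_pos: [0.513, 0.2604, 0.1981]
eef_rot: [3.14, 0.0, 0.113]
ft_force: [-0.6, 1.1, -10.7]
gripper_width: 0.0195
gripper_force: 55.0
```

Run:
```python
from h import *
t=[theta()[:3] for _ in range(16)];print([round(x[1],4) for x in t],t[-1]);s=bot.read_state();print(s["ee_pos"],s["eef_rot"],s["ft_force"])
```

```text
[np.float64(-0.0014), np.float64(-0.0011), np.float64(-0.0012), np.float64(-0.0015), np.float64(-0.0023), np.float64(-0.0013), np.float64(-0.0023), np.float64(-0.0015), np.float64(-0.002), np.float64(-0.0015), np.float64(-0.0011), np.float64(-0.0018), np.float64(-0.0028), np.float64(-0.0024), np.float64(-0.0003), np.float64(-0.0007)] (17.4167, np.float64(-0.0006726129545749388), np.float64(-4.772856594064212))
[0.51300217 0.26037796 0.19808902] [3.13989086e+00 3.57914194e-04 1.13456867e-01] [ 0.92124842  0.06700573 -9.88799847]
```

Call:
{"op": "move_arm", "data": {"motion": [[10,0,0,0,0,0,0],[10,0,0,0,0,0,0],[10,0,0,0,0,0,0],[10,0,0,0,0,0,0],[10,0,0,0,0,0,0],[10,0,0,0,0,0,0],[10,0,0,0,0,0,0],[10,0,0,0,0,0,0],[10,0,0,2,0,0,0],[10,0,0,4,0,0,0]]}}

```text
time_s: 18.3
ee_pos: [0.5132, 0.2604, 0.1923]
eef_rot: [3.14, -0.001, 0.113]
ft_force: [0.8, -0.9, -10.0]
gripper_width: 0.0192
gripper_force: 55.0
```

Call:
{"op": "move_arm", "data": {"motion": [[10,0,0,5,0,0,0],[10,0,0,5,0,0,0],[10,0,0,5,0,0,0],[10,0,0,5,0,0,0],[10,0,0,4,0,0,0],[10,0,0,3,0,0,0],[10,0,0,2,0,0,0],[10,0,0,1.5,0,0,0],[10,0,0,1.5,0,0,0],[10,0,0,1,0,0,0]]}}

```text
time_s: 19.13
ee_pos: [0.513, 0.2603, 0.1591]
eef_rot: [3.14, 0.0, 0.113]
ft_force: [-0.1, -0.9, -10.4]
gripper_width: 0.0194
gripper_force: 55.0
```

Call:
{"op": "move_arm", "data": {"motion": [[10,0,0,0.8,0,0,0],[10,0,0,0.8,0,0,0],[10,0,0,0.8,0,0,0],[10,0,0,0.8,0,0,0]]}}

```text
time_s: 19.47
ee_pos: [0.5133, 0.2604, 0.1562]
eef_rot: [3.14, -0.001, 0.114]
ft_force: [-2.4, -0.4, -1.8]
gripper_width: 0.0193
gripper_force: 55.0
```

Call:
{"op": "move_arm", "data": {"motion": [[10,0,4.05,0.1,2,0,0],[10,0,8.1,0.3,4,0,0],[10,0,8.1,0.3,4,0,0],[10,0,4.05,0.1,2,0,0],[10,0,0,0,0,0,0]]}}

```text
time_s: 19.88
ee_pos: [0.5162, 0.235, 0.1535]
eef_rot: [-2.933, 0.0, 0.111]
ft_force: [0.8, 0.9, -7.4]
gripper_width: 0.0192
gripper_force: 55.0
```

Run:
```python
from h import *
s=bot.read_state();print(s["joint_positions"],s["ft_force"],s["torque"])
p,d=imaging.snapshot("scene");q,e=imaging.snapshot("side");a=p[90:230,270:405];b=q[110:250,145:285]
cv2.imwrite("pics/k.png",np.hstack([cv2.resize(a,(400,415),interpolation=2),cv2.resize(b,(400,415),interpolation=2)]))
```

```text
[0.13664381 0.49069297 1.55625846 0.2345269  1.10058963 1.48882762] [ 0.83677198  0.93416113 -7.44994129] [-0.21524104  0.0879244   0.05491208]
```

View pics/k.png

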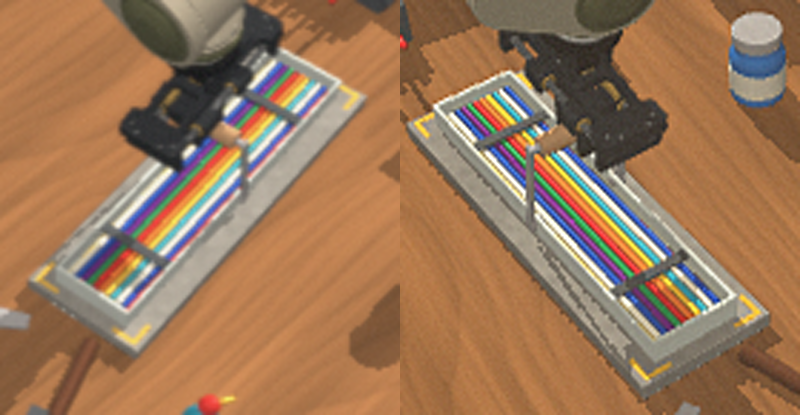

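The tray sits lengthwise inside all four marks with even margins. For example, its near corner is at (655,355) and the mark there at (640,370). I'll ease the load off and lean the bail further before letting go.

Call:
{"op": "move_arm", "data": {"motion": [[10,0,0,0.8,0,0,0],[10,0,4,0.3,2,0,0],[10,0,8,0.6,4,0,0],[10,0,8,0.6,4,0,0],[10,0,8,0.6,4,0,0],[10,0,4,0.3,2,0,0],[10,0,0,0,0,0,0],[10,0,0,0,0,0,0]]}}

```text
time_s: 20.65
ee_pos: [0.5199, 0.2062, 0.1427]
eef_rot: [-2.657, -0.002, 0.114]
ft_force: [-8.5, -12.9, 17.9]
gripper_width: 0.0194
gripper_force: 55.0
```

Call:
{"op": "move_arm", "data": {"motion": [[10,0,0,-0.5,0,0,0],[10,0,0,-0.5,0,0,0],[10,0,0,0,0,0,0]]}}

```text
time_s: 20.9
ee_pos: [0.5196, 0.2065, 0.143]
eef_rot: [-2.657, -0.002, 0.115]
ft_force: [-6.5, -8.9, 9.9]
gripper_width: 0.0193
gripper_force: 55.0
```

Call:
{"op": "move_arm", "data": {"motion": [[10,-0.3,0,-0.6,0,0,0],[10,-0.3,0.3,-0.5,0,0,0],[10,0,0,0,0,0,0]]}}

```text
time_s: 21.15
ee_pos: [0.5194, 0.206, 0.1428]
eef_rot: [-2.656, -0.003, 0.114]
ft_force: [4.0, -2.8, 0.9]
gripper_width: 0.0191
gripper_force: 55.0
```

Call:
{"op": "move_arm", "data": {"motion": [[30,0.2,0,0,0,0,0],[40,0,0,0,0,0,0],[50,0,0,0,0,0,0],[60,0,0,0,0,0,0],[70,0,0,0,0,0,0],[80,0,0,0,0,0,0],[88,0,0,0,0,0,0],[88,0,0,0,0,0,0],[88,0,0,0,0,0,0],[88,0,0,0,0,0,0]]}}

```text
time_s: 21.98
ee_pos: [0.5188, 0.2058, 0.1421]
eef_rot: [-2.655, 0.0, 0.113]
ft_force: [-0.2, 0.5, -0.6]
gripper_width: 0.0837
gripper_force: 0.0
```

Run:
```python
from h import *
s=bot.read_state();print(s["gripper_width"],s["ft_force"])
R=Ro.from_euler("xyz",s["eef_rot"]).as_matrix()
m=imaging.camera_model("wrist");p,d=imaging.snapshot("wrist")
v,u=np.mgrid[:420,:560];w=(np.stack([(u-m["cx"])/m["fx"]*d,(v-m["cy"])/m["fy"]*d,d],-1)-m["t"])@np.array(m["R"])
c=(w-s["ee_pos"])@R*1e3
hsv=cv2.cvtColor(p,cv2.COLOR_BGR2HSV)
k=(d>0)&(abs(c[...,0])<38)&(abs(c[...,1])<60)&(c[...,2]>-15)&(c[...,2]<50)&(hsv[...,0]>8)&(hsv[...,0]<25)&(hsv[...,1]>60)&(hsv[...,2]>80)
print(k.sum(),np.percentile(c[k],[10,50,90],axis=0))
```

```text
0.08368466949774163 [-0.22466442  0.54566172 -0.55549756]
5038 [[-30.48924725   8.25495349  -2.44595111]
 [ 11.59882812  15.79622509  -0.86709088]
 [ 33.08143664  24.14077311   3.17957629]]
```

The grip is free, with its centre about 16 mm off the middle and clear of both fingers. I'll withdraw straight back.

Call:
{"op": "move_arm", "data": {"motion": [[88,0,0,-8,0,0,0],[88,0,0,-15,0,0,0],[88,0,0,-20,0,0,0],[88,0,0,-25,0,0,0],[88,0,0,-25,0,0,0],[88,0,0,-20,0,0,0],[88,0,0,-10,0,0,0],[88,0,0,0,0,0,0],[88,0,0,0,0,0,0]]}}

```text
time_s: 22.78
ee_pos: [0.5252, 0.1487, 0.2504]
eef_rot: [-2.655, 0.001, 0.113]
ft_force: [-0.4, 1.2, 0.6]
gripper_width: 0.0877
gripper_force: 0.0
```

Run:
```python
from h import *
np.set_printoptions(precision=4,suppress=True)
s=bot.read_state();print(s["time_s"],s["ee_pos"],s["ft_force"])
# tray top plane and extents from both cameras
for n in("scene","side"):
    p,d=imaging.snapshot(n);m=imaging.camera_model(n);v,u=np.mgrid[:420,:560]
    w=(np.stack([(u-m["cx"])/m["fx"]*d,(v-m["cy"])/m["fy"]*d,d],-1)-m["t"])@np.array(m["R"])
    k=(d>0)&(w[...,2]>.028)&(w[...,2]<.052)&(abs(w[...,0]-.515)<.11)&(abs(w[...,1]-.258)<.27)
    _,l,st,_=cv2.connectedComponentsWithStats(k.astype(np.uint8));q=w[l==1+st[1:,4].argmax()]
    A=np.c_[q[:,:2]-[.515,.258],np.ones(len(q))];print(n,len(q),"slopes",np.linalg.lstsq(A,q[:,2],rcond=None)[0],cv2.minAreaRect((q[:,:2]*1000).astype(np.float32)))
    old=np.load(n+"0.npz")["p"].astype(int);print("changed px bird/tools region later")
    cv2.imwrite("pics/end_%s.png"%n,p)
```

```text
22.7833 [0.5252 0.1487 0.2504] [-0.443   1.2133  0.5751]
scene 2796 slopes [-0.0029 -0.      0.0362] ((515.972900390625, 259.24407958984375), (105.19180297851562, 424.7873229980469), 6.314120769500732)
changed px bird/tools region later
side 3414 slopes [0.0013 0.0002 0.0375] ((511.9608154296875, 260.8671875), (110.79740142822266, 428.81854248046875), 4.602331638336182)
changed px bird/tools region later
```

```bash
python3 -c "
from station import bot
print(bot.hand_in())"
```

```text
the job is handed in; nothing more can be done
None
```

The tray is level on the pad, lengthwise between the yellow marks and within about 3 mm of centre; it hung still (about 2 mrad) about 4 cm above the pad for over 3 s first. The gripper is clear and the job was handed in at about 23 s, though I pressed down with about 18 N for a moment while leaning the bail over, and I did not recheck the tweezers, paddle and bird at the end.

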